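Point out the tripped breaker, then switch it back on

TASK

One of the four circuit breakers on the portable power board has tripped: its handle leans to the low side and shows a green band, while the others lean to the high side and show red. Before anything is switched, point at the tripped breaker from close above, a few centimetres off at most and touching nothing, and hold still there for two seconds so that a colleague can confirm it is the right one; then push its handle fully up to on with the fingertips and move clear. Nothing is to be lifted, and the other switches and the things on the bench are left alone.

Things in the scene. Friction and masses are not known exactly. Their poses are not given: they have to be found in the camera images.
- board: Fixed portable power board: grey box 340 wide (y) x 280 deep (x) mm, black tube guards at the sides (384 overall, up to 20 mm above the slope), sockets standing 40 mm out in front. Origin: centre of underside; x to the back, z up. Top slopes 20 degrees: 95 mm high in front (-x), 168 at the back. A carrying handle crosses its far edge, top 225 mm. Window folded back on the slope, 10 mm thick.
- row_mid (a point): Middle of the row of five switches across the slope, level with their front faces (131 mm above the bench). Axes as the board. In y (left +) the switch centres lie at 108 (earth-leakage switch), 45, -9, -63 and -117 mm from it; the tripped breaker may be at any of the last four. The clear window, folded back, starts 46 mm uphill.
- tripped_breaker: The tripped three-pole circuit breaker: light grey front 54 mm wide across the row, 45 mm along the slope, 7 mm proud of the panel, a black handle bar in its middle. Origin: middle of that face. z vertical; x level, towards the uphill (far) side; y level, along the row. Its handle leans to the low side and shows a green band.
- tripped_handle_tip (a point): Middle of the top edge of the tripped breaker's handle bar (black, 44 mm along the row, 7 mm thick). It swings about a line along the row 6 mm under the front face; this point is 24 mm from that line: 14 mm off the face and 14 mm downhill of its middle when down, 18 mm off half-way, 14 mm off and 14 mm uphill when up. Its axes turn with the handle.
- tripped_handle (a joint): Handle of the tripped breaker, rad: 0 = fully down (off or tripped, leaning 35 degrees towards the low edge), 1.22 = fully up (on, leaning 35 degrees towards the high edge). Starts between 0 and 0.3. It stays where it is left and takes 3 to 4 N at its tip to move, 6 to 7 N near its root.
- breaker_a: Another, healthy three-pole circuit breaker: light grey front 54 mm wide across the row, 45 mm along the slope, 7 mm proud of the panel, a black handle bar in its middle. Origin: middle of that face. z vertical; x level, towards the uphill (far) side; y level, along the row.
- breaker_a_handle (a joint): Handle of healthy breaker a, rad: 0 = fully down (off or tripped, leaning 35 degrees towards the low edge), 1.22 = fully up (on, leaning 35 degrees towards the high edge). Starts on, and is as easily moved as the tripped one.
- breaker_b: Another, healthy three-pole circuit breaker: light grey front 54 mm wide across the row, 45 mm along the slope, 7 mm proud of the panel, a black handle bar in its middle. Origin: middle of that face. z vertical; x level, towards the uphill (far) side; y level, along the row.
- breaker_b_handle (a joint): Handle of healthy breaker b, rad: 0 = fully down (off or tripped, leaning 35 degrees towards the low edge), 1.22 = fully up (on, leaning 35 degrees towards the high edge). Starts on, and is as easily moved as the tripped one.
- breaker_c: Another, healthy three-pole circuit breaker: light grey front 54 mm wide across the row, 45 mm along the slope, 7 mm proud of the panel, a black handle bar in its middle. Origin: middle of that face. z vertical; x level, towards the uphill (far) side; y level, along the row.
- breaker_c_handle (a joint): Handle of healthy breaker c, rad: 0 = fully down (off or tripped, leaning 35 degrees towards the low edge), 1.22 = fully up (on, leaning 35 degrees towards the high edge). Starts on, and is as easily moved as the tripped one.
- rcd: Earth-leakage switch at the left (+y) end of the row: light grey front 72 mm wide, 45 mm along the slope, with a yellow test button and one 20 mm wide black handle, 22 mm left (+y) of its middle. Origin: middle of that face. z vertical; x level, towards the uphill (far) side; y level, along the row.
- rcd_handle (a joint): Handle of the earth-leakage switch, rad: 0 = fully down (off or tripped, leaning 35 degrees towards the low edge), 1.22 = fully up (on, leaning 35 degrees towards the high edge). Starts on.
- screwdriver: Screwdriver with a red handle, 200 mm long, lying loose on the bench to the right of the board. Origin on the bench under its middle; x along it.
- tape_roll: Yellow roll of packing tape, 100 mm across, 48 mm high, lying flat and loose on the bench to the left of the board. Origin: centre of its underside.
- spray_can: Blue aerosol can, 54 mm across, 160 mm tall, standing loose on the bench to the right of the board. Origin: centre of its underside.
Things that resemble listed ones, but are neither listed nor needed, are in the scene too. Several things look just like the tape_roll: the one meant starts farthest from the robot's base. Leave any turquoise look-alike of the screwdriver alone.

How it is judged (in metres and radians):
On the way, in this order (a step that is already met when the one before it is completed fails the run):
1. the fingertips point at the tripped breaker from close above, touching nothing, its handle still down, for 1.5 s (y of the grasp point in the frame of tripped_breaker between -0.018 and 0.018 m and x of the grasp point in the frame of tripped_breaker between -0.045 and 0.03 m and z of the grasp point in the frame of tripped_breaker between 0.02 and 0.09 m and value of joint tripped_handle below 0.35 rad and contact force between each of the fingers, the arm and anything else below 0.2 N), for 1.5 s.
2. the tripped breaker's handle is pushed fully up (value of joint tripped_handle above 1.05 rad), for 0.2 s.
At the end, for the whole second after the job is handed in: The tripped breaker's handle is fully up (beyond 1.05 of 1.22 rad), all the other handles are still up (beyond 1.05 rad), and the screwdriver, spray can and tape roll lie at rest within 20 mm of where they were (value of joint each of tripped_handle, breaker_a_handle, breaker_b_handle, breaker_c_handle, rcd_handle above 1.05 rad and distance of each of screwdriver, tape_roll, spray_can from where it was at the start of the episode below 0.02 m and linear speed of each of screwdriver, tape_roll, spray_can below 0.02 m/s); the robot touches nothing.
It fails at once if the breaker is worked with the arm or the gripper's body, not the fingers (contact force between the arm and tripped_breaker above 2 N).
It fails at once if another switch is moved off (value of joint any of breaker_a_handle, breaker_b_handle, breaker_c_handle, rcd_handle below 0.95 rad).
It fails at once if the screwdriver is pushed about or lifted (distance of screwdriver from where it was at the start of the episode above 0.02 m).
It fails at once if the roll of tape is pushed about or lifted (distance of tape_roll from where it was at the start of the episode above 0.02 m).
It fails at once if the spray can is pushed about or lifted (distance of spray_can from where it was at the start of the episode above 0.02 m).
It also fails if it takes over 40 s, if anything falls off the work surface, if the arm or the gripper's body presses on something with over 40 N, if the wrist force passes 120 N, or if a joint passes its speed limit or range.

ROBOT

A 6-joint arm with a two-finger parallel gripper is mounted at the origin on the work surface. World frame = base frame: x ahead of the robot, y to its left, z up, the work surface at z = 0. Lengths are in mm, angles in rad, forces in N, time in s.
With the tool pointing down it reaches from about 250 to 725 mm from the base axis. Payload 9.7 kg.
Tool frame: the origin (TCP) lies on the centre line of the jaws, within the pads' length; the fingertips stand 19 mm ahead of it and the grasp point (between the pads) is the TCP (nose_length is the distance from the TCP to the fingertips, in mm); x points along the fingers, y is the direction in which the jaws open and shut, and the axes are right-handed (so a half turn about x gives the same grasp; the last joint's range is limited). The gripper opens to 85 mm and grips with 20 to 120 N. Pads are 22 mm wide; open, the fingers measure 114 mm over their backs; the gripper's body (76 mm by 85 mm) begins 54 mm behind the grasp point. The pads swing forward as they close: fully open they stand 13 mm farther back than shut.
Start: joints at [1.141, 0.087, 0.176, 1.66, 0, 1.571], TCP at [229.176, 499.975, 250.284] pointing down, gripper open.
Joint ranges: [-3.13, 3.13], [-0.85, 1.81], [-1.15, 1.24], [-2.2, 2.28], [-1.44, 1.52], [-3.14, 3.14]. Speed limits (rad/s): [2.22, 2.22, 2.57, 3.14, 3.14, 3.14].

INTERFACE

Orientations are given as a unit quaternion [x, y, z, w].
In Python, from rig import get_obs, grab_frame, sign_off, nose_length gives the robot as it stands. The module is installed in compiled form; this text tells all that it offers.
- The arm moves only by the tool jog_arm, never from a script. Its argument "moves" is a list of rows, each an object of numbers: "hand": the opening, from 0 (shut) to 1 (fully open); "tx", "ty", "tz": the shift along the tool's x, y, z in m; "roll": the turn about the tool's x in rad. A call has 1 to 12 rows; each row is the pose to reach, as a shift and turn from the pose commanded when the call began, along the tool's axes at that moment; what a row does not reach only later rows make up. A row lasts 1/8 s, in which the tool goes at most 62.5 mm and 10.7 degrees, less where a joint would pass 70% of its speed; a pose out of reach is approached as far as the arm can. A call with a gripper value outside its range is refused whole. The fingers move at their own pace and stop on an object; "force" is the grip in N (left out, the last holds). Time passes only in rows, so rows that repeat a pose let the fingers close. It gives the time, the measured TCP pose, the force and the opening at its end, in the units of the state.
- get_obs(): the state, without advancing time (a new reading comes with each control period).
- grab_frame(name): name is "side" or "top" or "wrist"; returns a dict with "color" (400x640x3 uint8, red, green, blue), "fx", "fy", "cx", "cy" (pixels), "k1" (the pictures are not rectified: a ray, as slopes to the right and down, at radius r is drawn at 1 + k1 r^2 times it, then the intrinsics apply), "R" (3x3) and "t" (3): a world point X has camera coordinates R X + t; the wrist camera has in their place "mount" (4x4, takes a point from camera to tool coordinates, whose origin is the TCP and whose axes are the tool frame's). Camera axes: x right, y down, z forward; pixel columns grow to the right and rows downward; lengths in mm; the calibration is good to about 2 mm. A picture is of the moment at which its call begins: read the wrist's pose just before it. There is no depth.
- sign_off(): hands the job in, once; it reports no verdict.
The state is a dict: "clock": time; "joints": joint angles; "joint_velocities": joint speeds; "joint_efforts": joint torques, N m; "ee_pos": TCP position; "tool_rot": TCP orientation; "wrist_force": force on the tool from outside, world axes, zero at the start; "wrist_torque": the same for the moment, N m; "grip_width": finger opening in mm.
Only numpy, scipy, OpenCV 4.12 (cv2) and the standard library are available. Lean on these libraries where they do the work, as an engineer would, in place of code of your own. Each camera call takes 0.05 s, during which the arm holds its last target. There are 200 camera calls.

## Working session

There is one attempt and no reset: what is moved stays moved. The work goes in short steps, Python scripts to look and compute and a tool call to move; the robot and the scene stay as the last step left them, time stands still between calls to the robot, and variables do not carry over. Pictures are saved under pics/ and viewed, about 8 in all and at most 12, crops included, and the job is handed in when it is done.

Besides the shell and the picture viewer there is one more tool, called after ">>>" as name([rows], argument=value, ...), one row to a line, values as JSON. jog_arm: Moves the arm, as the interface text tells. Its arguments: {"type":"object","properties":{"moves":{"type":"array","items":{"type":"object","properties":{"hand":{"type":"number"},"tx":{"type":"number"},"ty":{"type":"number"},"tz":{"type":"number"},"roll":{"type":"number"}}}},"force":{"type":"number"}},"required":["moves"]}

```bash
mkdir -p pics; cat > h.py <<'E'
import numpy as np, cv2
from rig import *
def snap(n,f):
    g=grab_frame(n); cv2.imwrite('pics/'+f,g['color'][:,:,::-1]); np.save('pics/'+f+'.npy',g,allow_pickle=True); return g
def load(f): return np.load('pics/'+f+'.npy',allow_pickle=True).item()
E
python3 - <<'E'
from h import *
o=get_obs(); print({k:np.round(v,3) for k,v in o.items()}, nose_length if not callable(nose_length) else nose_length())
for n in('top','side'):
    g=snap(n,n+'1.png'); print(n,g['R'],g['t'],g['fx'],g['k1'])
E
```

```text
{'clock': np.float64(0.0), 'joints': array([1.141, 0.087, 0.175, 1.66 , 0.   , 1.571]), 'joint_velocities': array([ 0.001, -0.001, -0.001,  0.   , -0.001, -0.001]), 'joint_efforts': array([-0.0000e+00, -5.2039e+01,  4.6480e+01,  1.6000e-02,  0.0000e+00,
        0.0000e+00]), 'ee_pos': array([229.108, 499.799, 249.574]), 'tool_rot': array([ 0.15 ,  0.691, -0.151,  0.691]), 'wrist_force': array([-0.402,  0.253,  0.625]), 'wrist_torque': array([ 0.051,  0.015, -0.034]), 'grip_width': np.float64(85.434)} 19.0
top [[-0.00206609 -0.99993103 -0.01156153]
 [-0.99897294  0.00258716 -0.04523687]
 [ 0.04526366  0.01145619 -0.99890938]] [ -25.98403609  481.89338011 1209.35744455] 472.1908818604579 -0.08224679694178634
side [[ 0.96370919 -0.26694906  0.00167286]
 [-0.15090488 -0.54992744 -0.82146669]
 [ 0.22020971  0.79140256 -0.57025405]] [-485.74393527  154.23556276 1081.03159916] 382.2388009763359 -0.053850511611088274
```

View pics/top1.png

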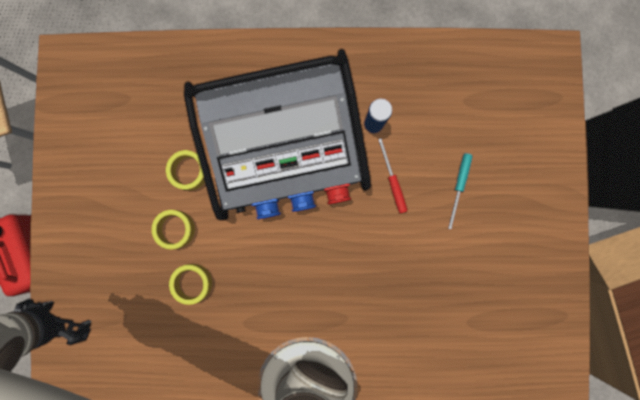

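View pics/side1.png

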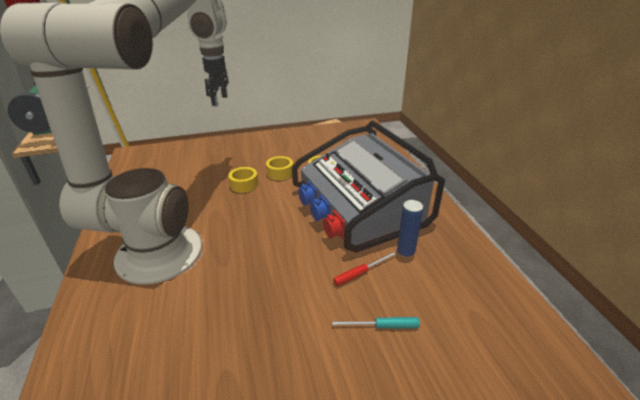

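The top view shows the board turned slightly. The green breaker is the second of the four, at about (289,161), and the row runs from about (222,171) to (348,150). I'll enlarge that area.

```bash
python3 - <<'E'
from h import *
g=load('top1.png'); c=g['color'][120:220,180:380,::-1]
cv2.imwrite('pics/c1.png',cv2.resize(c,None,fx=4,fy=4,interpolation=cv2.INTER_CUBIC))
E
```

```text
(no output)
```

View pics/c1.png

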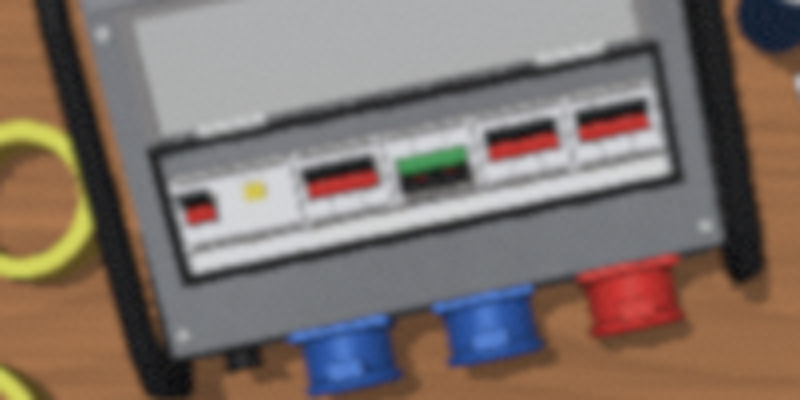

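```bash
cat >> h.py <<'E'
def ray(g,uv,R=None,t=None):
    K=np.array([[g['fx'],0,g['cx']],[0,g['fy'],g['cy']],[0,0,1.]])
    R=g['R'] if R is None else R; t=g['t'] if t is None else t
    p=cv2.undistortPoints(np.array(uv,float).reshape(-1,1,2),K,np.array([g['k1'],0,0,0.]))[:,0]
    d=np.c_[p,np.ones(len(p))]@R; return -R.T@t,d
def atz(g,uv,z,**k):
    c,d=ray(g,uv,**k); return c+d*((z-c[2])/d[:,2])[:,None]
def proj(g,X,R=None,t=None):
    R=g['R'] if R is None else R; t=g['t'] if t is None else t
    q=np.atleast_2d(X)@R.T+t; p=q[:,:2]/q[:,2:]; p=p*(1+g['k1']*(p**2).sum(1,keepdims=True))
    return p*[g['fx'],g['fy']]+[g['cx'],g['cy']]
E
python3 - <<'E'
from h import *
g=load('top1.png')
f=lambda l:np.array(l,float)/4+[180,120]
P=atz(g,f([(341,177),(522,138),(613,120),(432,168)]),145); print(P.round(1))
v=P[0]-P[2]; print('row spacing',np.linalg.norm(v)/162, 'yaw',np.degrees(np.arctan2(-v[0],v[1])))
o=get_obs(); from scipy.spatial.transform import Rotation as Ro
print(Ro.from_quat(o['tool_rot']).as_matrix().round(3))
E
```

```text
[[557.7  88.7 145. ]
 [579.9 -16.  145. ]
 [590.2 -68.6 145. ]
 [562.7  36.  145. ]]
row spacing 0.9918403799793706 yaw 11.673342668374717
[[-0.     0.417  0.909]
 [-0.001  0.909 -0.417]
 [-1.    -0.001  0.   ]]
```

>>> jog_arm([
  {"hand": 0, "tx": -0.02, "ty": -0.02, "tz": 0.03, "roll": -0.04},
  {"hand": 0, "tx": -0.03, "ty": -0.05, "tz": 0.08, "roll": -0.1},
  {"hand": 0, "tx": -0.03, "ty": -0.08, "tz": 0.127, "roll": -0.17},
  {"hand": 0, "tx": -0.03, "ty": -0.11, "tz": 0.175, "roll": -0.24},
  {"hand": 0, "tx": -0.03, "ty": -0.14, "tz": 0.222, "roll": -0.31},
  {"hand": 0, "tx": -0.03, "ty": -0.17, "tz": 0.27, "roll": -0.38},
  {"hand": 0, "tx": -0.03, "ty": -0.2, "tz": 0.318, "roll": -0.44},
  {"hand": 0, "tx": -0.02, "ty": -0.23, "tz": 0.365, "roll": -0.5},
  {"hand": 0, "tx": -0.01, "ty": -0.26, "tz": 0.413, "roll": -0.56},
  {"hand": 0, "tx": 0, "ty": -0.285, "tz": 0.453, "roll": -0.61},
  {"hand": 0, "tx": 0, "ty": -0.299, "tz": 0.475, "roll": -0.634},
  {"hand": 0, "tx": 0, "ty": -0.299, "tz": 0.475, "roll": -0.634},
])

```text
clock: 1.6
ee_pos: [536.8, 28.8, 249.3]
tool_rot: [-0.071, 0.704, 0.071, 0.703]
wrist_force: [0.4, 0.6, 0.3]
grip_width: 0.3
```

```bash
python3 - <<'E'
from h import *
from scipy.spatial.transform import Rotation as Ro
o=get_obs(); np.save('pics/o2.npy',o,allow_pickle=True)
g=snap('wrist','w2.png'); print(o['clock'],o['ee_pos'],o['wrist_force'],o['grip_width']);print(Ro.from_quat(o['tool_rot']).as_matrix().round(3)); print(g['mount'])
E
```

```text
1.6 [536.7560055   28.83845633 249.32849817] [0.43862949 0.55146875 0.34053859] 0.29708753860062564
[[-0.002 -0.2    0.98 ]
 [-0.     0.98   0.2  ]
 [-1.     0.    -0.002]]
[[-4.40636402e-04 -2.93105986e-01  9.56079854e-01 -1.23449984e+02]
 [ 9.99999785e-01  3.35002315e-04  5.63580007e-04 -3.43830844e-01]
 [-4.85477638e-04  9.56079897e-01  2.93105775e-01 -7.32991071e+01]
 [ 0.00000000e+00  0.00000000e+00  0.00000000e+00  1.00000000e+00]]
```

View pics/w2.png

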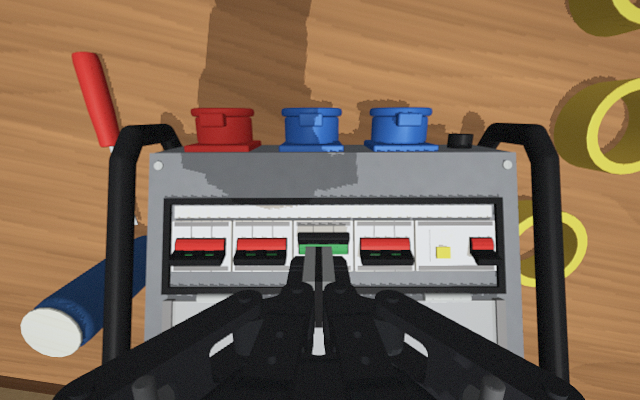

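The wrist view is square to the row. The green handle is at about (323,240), with its face spanning columns 293–356, and neighbours on both sides show red. I'll compute the face centre from its edges.

```bash
python3 - <<'E'
from h import *
from scipy.spatial.transform import Rotation as Ro
o=np.load('pics/o2.npy',allow_pickle=True).item(); g=load('w2.png'); M=g['mount']
Rt=Ro.from_quat(o['tool_rot']).as_matrix()
Rw=Rt@M[:3,:3]; c=Rt@M[:3,3]+o['ee_pos']; R=Rw.T; t=-R@c
k=dict(R=R,t=t); ty=Rt[:,1]; tz=Rt[:,2]
for n,uv,z in[('L',(356,247),131),('R',(293,247),131),('down',(324,221),123.3),('up',(324,272),138.7),('tipmid',(323,236),139),('row L',(497,247),131),('row R',(170,247),131)]:
    p=atz(g,[uv],z,**k)[0]; d=p-o['ee_pos']; print(n,p.round(1),'tool y,z',(d@ty).round(1),(d@tz).round(1))
c,f=g['color'][195:300,270:380,::-1],'pics/c2.png'; cv2.imwrite(f,cv2.resize(c,None,fx=6,fy=5,interpolation=cv2.INTER_CUBIC))
E
```

```text
L [567.7  69.2 131. ] tool y,z 33.3 38.6
R [578.9  14.5 131. ] tool y,z -22.5 38.6
down [552.2  37.1 123.3] tool y,z 5.0 17.0
up [593.4  45.5 138.7] tool y,z 4.9 59.1
tipmid [560.1  37.6 139. ] tool y,z 3.9 24.8
row L [542.7 191.4 131. ] tool y,z 158.0 38.6
row R [600.7 -92.  131. ] tool y,z -131.2 38.6
```

View pics/c2.png

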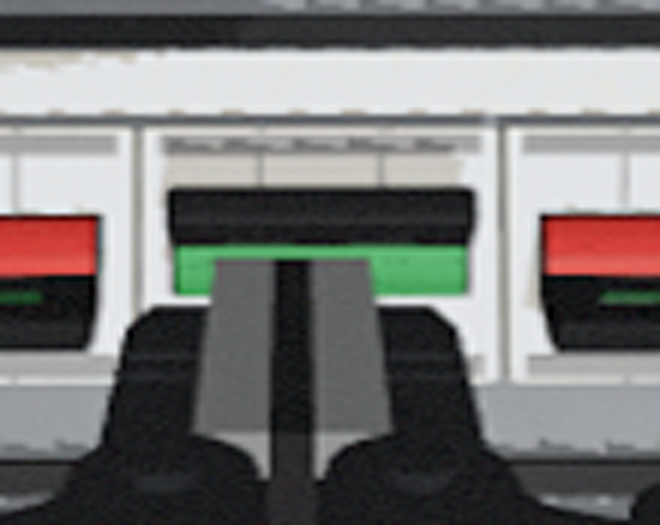

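Face centre is about (573,41,131): tool +4.5 mm in y and +38 mm in z from the present TCP. The pointing hold comes first.

>>> jog_arm([
  {"hand": 0, "tx": 0.02, "ty": 0.003, "tz": 0.008},
  {"hand": 0, "tx": 0.04, "ty": 0.0045, "tz": 0.018},
  {"hand": 0, "tx": 0.058, "ty": 0.0045, "tz": 0.018},
  {"hand": 0, "tx": 0.058, "ty": 0.0045, "tz": 0.018},
  {"hand": 0, "tx": 0.058, "ty": 0.0045, "tz": 0.018},
  {"hand": 0, "tx": 0.058, "ty": 0.0045, "tz": 0.018},
  {"hand": 0, "tx": 0.058, "ty": 0.0045, "tz": 0.018},
  {"hand": 0, "tx": 0.058, "ty": 0.0045, "tz": 0.018},
  {"hand": 0, "tx": 0.058, "ty": 0.0045, "tz": 0.018},
  {"hand": 0, "tx": 0.058, "ty": 0.0045, "tz": 0.018},
  {"hand": 0, "tx": 0.058, "ty": 0.0045, "tz": 0.018},
  {"hand": 0, "tx": 0.058, "ty": 0.0045, "tz": 0.018},
])

```text
invalid input at $.moves[0]: expected keys hand, tx, ty, tz, roll
```

>>> jog_arm([
  {"hand": 0},
  {"hand": 0},
  {"hand": 0},
  {"hand": 0},
  {"hand": 0},
  {"hand": 0},
  {"hand": 0},
  {"hand": 0},
  {"hand": 0},
  {"hand": 0},
  {"hand": 0},
  {"hand": 0},
])

```text
invalid input at $.moves[0]: expected keys hand, tx, ty, tz, roll
```

```bash
python3 - <<'E'
from h import *
o=get_obs(); print(o['clock'],o['ee_pos'],o['wrist_force'])
np.save('pics/o3.npy',o,allow_pickle=True)
g=snap('wrist','w3.png'); c=g['color'][180:330,220:430,::-1]; cv2.imwrite('pics/c3.png',cv2.resize(c,None,fx=3.5,fy=3.5,interpolation=cv2.INTER_CUBIC))
E
```

```text
1.65 [536.32659793  29.81430645 249.71048918] [ 0.31057974 -0.35185177  0.85867116]
```

View pics/c3.png

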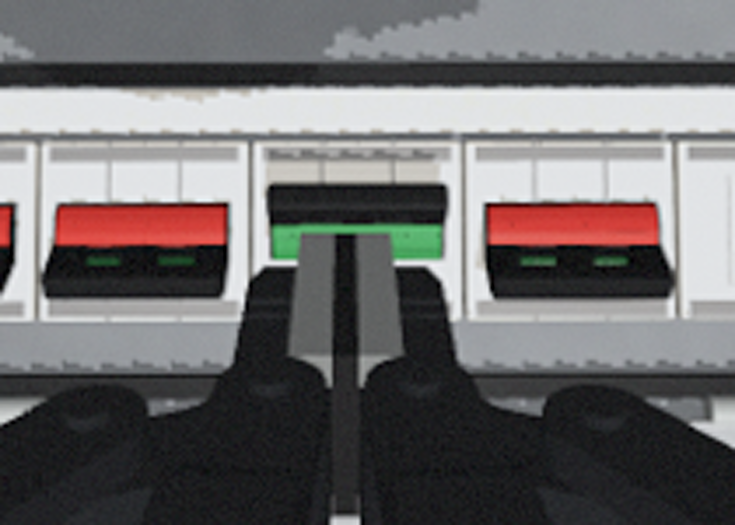

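Both moves were refused because every row must include roll, so the arm hasn't moved. The picture repeats the earlier view. Six pictures viewed so far. Now again with roll.

>>> jog_arm([
  {"hand": 0, "tx": 0.02, "ty": 0.003, "tz": 0.008, "roll": 0},
  {"hand": 0, "tx": 0.04, "ty": 0.0045, "tz": 0.018, "roll": 0},
  {"hand": 0, "tx": 0.058, "ty": 0.0045, "tz": 0.018, "roll": 0},
  {"hand": 0, "tx": 0.058, "ty": 0.0045, "tz": 0.018, "roll": 0},
  {"hand": 0, "tx": 0.058, "ty": 0.0045, "tz": 0.018, "roll": 0},
  {"hand": 0, "tx": 0.058, "ty": 0.0045, "tz": 0.018, "roll": 0},
  {"hand": 0, "tx": 0.058, "ty": 0.0045, "tz": 0.018, "roll": 0},
  {"hand": 0, "tx": 0.058, "ty": 0.0045, "tz": 0.018, "roll": 0},
  {"hand": 0, "tx": 0.058, "ty": 0.0045, "tz": 0.018, "roll": 0},
  {"hand": 0, "tx": 0.058, "ty": 0.0045, "tz": 0.018, "roll": 0},
  {"hand": 0, "tx": 0.058, "ty": 0.0045, "tz": 0.018, "roll": 0},
  {"hand": 0, "tx": 0.058, "ty": 0.0045, "tz": 0.018, "roll": 0},
])

```text
clock: 3.2
ee_pos: [553.1, 38.3, 192.2]
tool_rot: [-0.072, 0.703, 0.072, 0.703]
wrist_force: [0.1, -0.2, 0.2]
grip_width: -0.1
```

>>> jog_arm([
  {"hand": 0, "tx": 0, "ty": 0, "tz": 0, "roll": 0},
  {"hand": 0, "tx": 0, "ty": 0, "tz": 0, "roll": 0},
  {"hand": 0, "tx": 0, "ty": 0, "tz": 0, "roll": 0},
  {"hand": 0, "tx": 0, "ty": 0, "tz": 0, "roll": 0},
  {"hand": 0, "tx": 0, "ty": 0, "tz": 0, "roll": 0},
  {"hand": 0, "tx": 0, "ty": 0, "tz": 0, "roll": 0},
  {"hand": 0, "tx": 0, "ty": 0, "tz": 0, "roll": 0},
  {"hand": 0, "tx": 0, "ty": 0, "tz": 0, "roll": 0},
  {"hand": 0, "tx": 0, "ty": 0, "tz": 0, "roll": 0},
  {"hand": 0, "tx": 0, "ty": 0, "tz": 0, "roll": 0},
  {"hand": 0, "tx": 0, "ty": 0, "tz": 0, "roll": 0},
  {"hand": 0, "tx": 0, "ty": 0, "tz": 0, "roll": 0},
])

```text
clock: 4.7
ee_pos: [553.1, 38.3, 192.3]
tool_rot: [-0.072, 0.703, 0.072, 0.703]
wrist_force: [-0.4, 0.2, 0.5]
grip_width: 0.5
```

```bash
python3 - <<'E'
from h import *
o=get_obs(); print(o['clock'],o['ee_pos'],o['wrist_force'])
np.save('pics/o4.npy',o,allow_pickle=True)
g=snap('wrist','w4.png'); c=g['color'][140:340,200:450,::-1]; cv2.imwrite('pics/c4.png',cv2.resize(c,None,fx=3,fy=3,interpolation=cv2.INTER_CUBIC))
E
```

```text
4.7 [553.08737991  38.30633652 192.26830194] [-0.43056678  0.22032136  0.54142932]
```

View pics/c4.png

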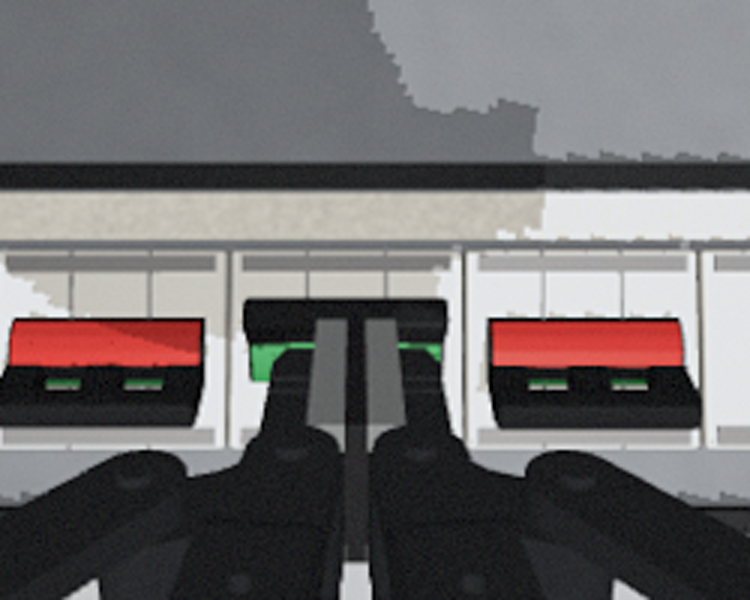

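The hold lasted over 2 s with no contact force, pointing at the green breaker. The tool sits about 2 mm right of the handle centre in the image (crop 356 against 347). Next I retreat downhill and lower.

>>> jog_arm([
  {"hand": 0, "tx": 0, "ty": -0.002, "tz": -0.015, "roll": 0},
  {"hand": 0, "tx": 0, "ty": -0.002, "tz": -0.026, "roll": 0},
  {"hand": 0, "tx": 0.01, "ty": -0.002, "tz": -0.026, "roll": 0},
  {"hand": 0, "tx": 0.02, "ty": -0.002, "tz": -0.026, "roll": 0},
  {"hand": 0, "tx": 0.03, "ty": -0.002, "tz": -0.026, "roll": 0},
  {"hand": 0, "tx": 0.038, "ty": -0.002, "tz": -0.026, "roll": 0},
  {"hand": 0, "tx": 0.044, "ty": -0.002, "tz": -0.026, "roll": 0},
  {"hand": 0, "tx": 0.044, "ty": -0.002, "tz": -0.026, "roll": 0},
  {"hand": 0, "tx": 0.044, "ty": -0.002, "tz": -0.026, "roll": 0},
])

```text
clock: 5.88
ee_pos: [528.2, 31.1, 148.6]
tool_rot: [-0.072, 0.703, 0.072, 0.704]
wrist_force: [-0.5, -0.1, 0.2]
grip_width: -0.4
```

```bash
python3 - <<'E'
from h import *
o=get_obs(); print(o['clock'],o['ee_pos'],o['wrist_force'])
g=snap('wrist','w5.png'); c=g['color'][140:340,200:450,::-1]; s=snap('side','s5.png')['color'][100:260,270:460,::-1]
cv2.imwrite('pics/c5.png',np.vstack([cv2.resize(c,(375,300)),cv2.resize(s,(375,300))]) if 0 else np.hstack([cv2.resize(c,(400,400)),cv2.resize(s,(400,400))]))
E
```

```text
5.875 [528.21740673  31.08641585 148.56880401] [-0.47600852 -0.10208095  0.2256843 ]
```

View pics/c5.png

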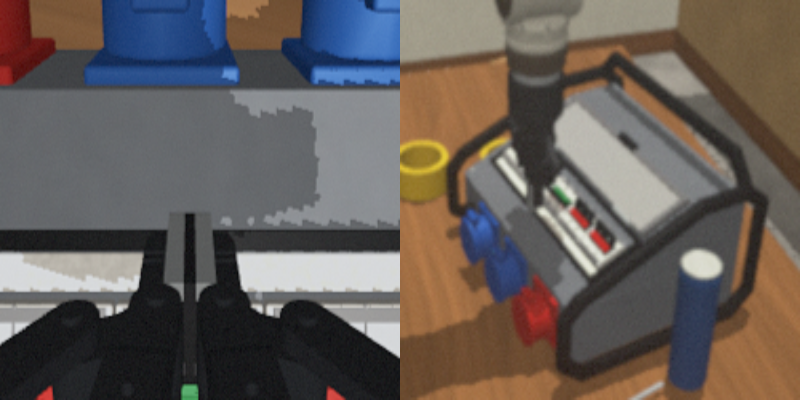

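Tips are downhill of the green handle, with no contact. I'll push uphill parallel to the slope.

>>> jog_arm([
  {"hand": 0, "tx": 0, "ty": 0, "tz": 0.006, "roll": 0},
  {"hand": 0, "tx": -0.002, "ty": 0, "tz": 0.01, "roll": 0},
  {"hand": 0, "tx": -0.0035, "ty": 0, "tz": 0.014, "roll": 0},
  {"hand": 0, "tx": -0.005, "ty": 0, "tz": 0.018, "roll": 0},
  {"hand": 0, "tx": -0.0065, "ty": 0, "tz": 0.022, "roll": 0},
  {"hand": 0, "tx": -0.008, "ty": 0, "tz": 0.026, "roll": 0},
  {"hand": 0, "tx": -0.0095, "ty": 0, "tz": 0.03, "roll": 0},
  {"hand": 0, "tx": -0.0105, "ty": 0, "tz": 0.033, "roll": 0},
  {"hand": 0, "tx": -0.0115, "ty": 0, "tz": 0.036, "roll": 0},
  {"hand": 0, "tx": -0.0115, "ty": 0, "tz": 0.036, "roll": 0},
])

```text
clock: 7.22
ee_pos: [563.2, 38.4, 159.3]
tool_rot: [-0.072, 0.704, 0.072, 0.703]
wrist_force: [-3.0, -0.7, -1.1]
grip_width: -0.1
```

>>> jog_arm([
  {"hand": 0, "tx": -0.0005, "ty": 0, "tz": 0.002, "roll": 0},
  {"hand": 0, "tx": -0.001, "ty": 0, "tz": 0.003, "roll": 0},
  {"hand": 0, "tx": -0.001, "ty": 0, "tz": 0.003, "roll": 0},
])

```text
clock: 7.6
ee_pos: [564.0, 38.5, 159.4]
tool_rot: [-0.072, 0.706, 0.072, 0.701]
wrist_force: [-12.6, -3.0, -2.6]
grip_width: 0.4
```

The force rose from 3 N to 13 N within 1 mm, so the handle is against its stop. I'll hold briefly, back off and lift.

>>> jog_arm([
  {"hand": 0, "tx": 0, "ty": 0, "tz": 0, "roll": 0},
  {"hand": 0, "tx": 0, "ty": 0, "tz": 0, "roll": 0},
  {"hand": 0, "tx": -0.001, "ty": 0, "tz": -0.008, "roll": 0},
  {"hand": 0, "tx": -0.015, "ty": 0, "tz": -0.012, "roll": 0},
  {"hand": 0, "tx": -0.05, "ty": 0, "tz": -0.02, "roll": 0},
  {"hand": 0, "tx": -0.09, "ty": 0, "tz": -0.03, "roll": 0},
  {"hand": 0, "tx": -0.1, "ty": 0, "tz": -0.04, "roll": 0},
  {"hand": 0, "tx": -0.1, "ty": 0, "tz": -0.04, "roll": 0},
  {"hand": 0, "tx": -0.1, "ty": 0, "tz": -0.04, "roll": 0},
])

```text
clock: 8.72
ee_pos: [527.0, 30.9, 259.8]
tool_rot: [-0.072, 0.704, 0.072, 0.703]
wrist_force: [1.2, 0.1, -0.2]
grip_width: -0.3
```

```bash
python3 - <<'E'
from h import *
o=get_obs(); print(o['clock'],o['ee_pos'],o['wrist_force'])
g=snap('wrist','w6.png')
a=load('top1.png')['color'].astype(int); b=snap('top','t6.png')['color'].astype(int)
for n,(y0,y1,x0,x1) in dict(screw=(135,220,375,412),can=(95,135,362,395),tape=(145,192,160,190)).items(): print(n,np.abs(a-b)[y0:y1,x0:x1].mean())
E
```

```text
8.725 [527.04653319  30.91200085 259.76679189] [ 1.2386564   0.08043199 -0.21780084]
screw 7.450132485426603
can 8.080555555555556
tape 7.866666666666666
```

View pics/w6.png

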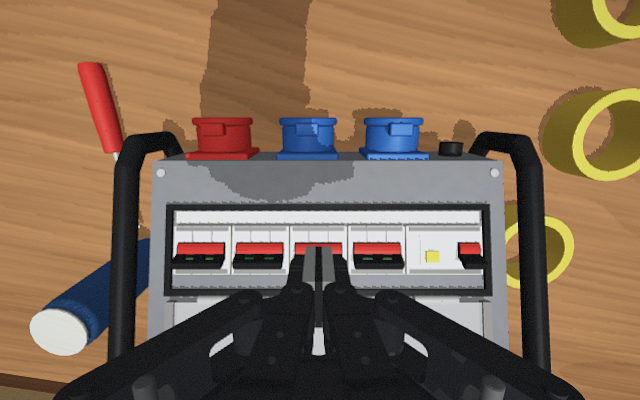

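The former green handle at (318,247) now shows red, level with its neighbours, and all the others are still up. The loose items are where they were, with only uniform image noise in the top-view difference.

```bash
python3 -c "
from rig import *
print(sign_off())"
```

```text
the job is handed in; nothing more can be done
None
```

I pushed the tripped breaker's handle fully up to on and handed the job in at about 8.7 s. It was the second of the four breakers from the left (9 mm right of the row's middle).

- **Pointing:** I held the closed fingertips about 60 mm above the breaker face for more than 2 s. There was no measurable contact force, and the handle still showed green.
- **Switching:** I pushed the handle uphill from its low side. At about 3 N it swung, then the force rose to about 13 N at its stop. I backed off and lifted clear to about 260 mm.
- **Last checks:**
  - The wrist picture shows red on all five handles, with the switched one level with its neighbours.
  - The screwdriver, spray can and tape roll show no change beyond image noise in the top view.
  - The wrist force after lifting clear was about 1 N, slightly above the earlier free-air readings of up to 0.9 N, though the gripper was well clear of everything.

Two move calls were refused whole because their rows left out "roll". Neither moved the arm, and I sent them again with it. No check failed or disagreed.

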